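# Press a cocked steel rim home on a freshly glued cup

### The job

Four black cups with freshly glued steel rims stand on the drying board, and one rim has crept up on one side and sits cocked. With the fingertips gently press the high side of that rim down until it sits flush on the cup's shoulder all round, keep it pressed there for two seconds so that the glue grabs, then take the hand away. Do not grip, lift or shove that cup, and do not touch the other three cups, whose glue is still wet.

Things in the scene. Friction and masses are not known exactly. Their poses are not given: they have to be found in the camera images.
- cup_cocked: The black cup with the cocked rim, 67 mm across, about 150 to 230 g, loose, upright on the board. Origin: centre of its underside; z up its axis, x towards the rim's high side. Black up to a shoulder 84 mm above the origin; above it a pale bamboo seat, 61 mm across, up to the open mouth at 96.5 mm. A seated rim stands on the shoulder round this seat, its top level at 98 mm.
- rim_high (a point): Highest point of the cocked steel rim: on its top edge at the cup's +x side; moves with the rim. The rim is a steel band 14 mm high, 69 mm outside, 63 mm inside. This point is 9 to 12 mm too high at the start, with pale bamboo showing below; seated it is 98 mm above the cup's origin and 33 mm from its axis.
- steel_rim (a joint): How far the rim is cocked, rad, tipping about its low side (the cup's -x side): 0 is flush all round, 0.13 to 0.18 at the start; 0.01 is 0.7 mm at the high side. A tight sliding fit: it yields to 3 to 4 N pressed straight down on the high side, stays where it is left, and stops hard at 0.
- cup_b: Another cup of the same kind, its rim already home (top of the rim 98 mm above its origin, 69 mm across), glue wet: not to be touched. Origin: centre of its underside.
- cup_c: As cup_b.
- cup_d: As cup_b.
- drying_board: Plywood board, 230 x 240 mm, top 18 mm above its origin (the centre of its underside, on the table); fixed. The four cups stand on it in two rows, some 105 to 155 mm from centre to centre.
- tall_stack_1: Fixed column of nested cups left of the board, 88 mm across and 600 mm tall, origin at its foot. The arm must not hit it: the hand starts on the far left side of these columns, so draw it in towards the robot before swinging it across.
- tall_stack_3: The column nearest to the hand's start, 80 mm across and 720 mm tall, origin at its foot. Two more such columns stand behind these two; the space from here to the robot is free.

How it is judged:
On the way:
1. the rim of the cocked cup is pressed home and held there by the fingertips for two seconds (1.7 s are enough) (value of joint steel_rim below 0.03 rad and contact force between the fingers and cup_cocked above 0.4 N), for 1.7 s.
At the end, for the whole second after the job is handed in: The rim is flush on the shoulder (cocked by less than 0.03 rad, that is 2 mm at the high side), its cup stands upright within 15 mm of where it stood, and the other three cups are where they were (within 5 mm) (value of joint steel_rim below 0.03 rad and angle between cup_cocked's own z axis and vertical below 0.05 rad and distance of cup_cocked from where it was at the start of the episode below 0.015 m and linear speed of cup_cocked below 0.01 m/s and distance of each of cup_b, cup_c, cup_d from where it was at the start of the episode below 0.005 m); the robot touches nothing.
It fails at once if one of the other three cups is touched by the robot (contact force between any of the fingers, the arm and cup_b above 0.2 N or contact force between any of the fingers, the arm and cup_c above 0.2 N or contact force between any of the fingers, the arm and cup_d above 0.2 N).
It fails at once if one of the other three cups is moved by over 5 mm (distance of any of cup_b, cup_c, cup_d from where it was at the start of the episode above 0.005 m).
It fails at once if the cocked cup is shoved (over 15 mm), lifted (over 6 mm) or tipped (over 0.15 rad) (distance of cup_cocked from where it was at the start of the episode above 0.015 m or z of cup_cocked in the frame of drying_board above 0.024 m or angle between cup_cocked's own z axis and vertical above 0.15 rad).
It fails at once if the cup is pressed hard (over 30 N) or struck by the arm or the gripper's body (contact force between any of the fingers, the arm and cup_cocked above 30 N).
It also fails if it takes over 45 s, if anything falls off the work surface, if the arm or the gripper's body presses on something with over 40 N, if the wrist force passes 120 N, or if a joint passes its speed limit or range.

### The arm

A 6-joint arm with a two-finger parallel gripper is mounted at the origin on a cart in front of the work surface, level with it; the furniture and walls round the work are solid. World frame = base frame: x ahead of the robot, y to its left, z up, the work surface at z = 0. Lengths are in m, angles in rad, forces in N, time in s.
With the tool pointing down it reaches from about 0.325 to 0.775 m from the base axis. Payload 5.5 kg.
Tool frame: the origin (TCP) lies at the centre of the arm's flange, where the gripper is bolted on; the fingertips stand 182 mm ahead of it and the grasp point (between the pads) lies 163 mm ahead of it; z points along the fingers, y is the line along which they close (so a half turn about z gives the same grasp; the last joint's range is limited). The gripper opens to 88 mm and grips with 3 to 60 N. Pads are 20 mm wide; open, the fingers measure 115 mm over their backs; the gripper's body (75 mm by 178 mm) begins 61 mm behind the grasp point.
Start: joints at [1.281, 0.091, 1.231, -0, 1.82, -0.057], TCP at [0.138, 0.584, 0.405] pointing down, gripper open.
Joint ranges: [-2.87, 2.87], [-0.86, 2.18], [0.17, 2.46], [-1.51, 4.65], [0.06, 2.69], [-2.65, 2.65]. Speed limits (rad/s): [2.57, 2.57, 3.01, 3.14, 3.14, 3.14].

### API

Orientations are given as a unit quaternion [w, x, y, z].
In Python, from bench import manip, gripper_open, close, eyes, order, finder gives the robot as it stands. Calls block until the motion is done:
- manip.move_to(position, orientation): joint-space move of the TCP to a pose.
- manip.move_l(position, speed=0.15, orientation=None): straight line of the TCP; orientation=None keeps the orientation; speed is the mean speed in m/s.
- manip.movej(angles): joint-space move.
- gripper_open() and close(): open the fingers fully, or close them until they stop; the grip force is fixed at half the most.
- manip.hold(seconds).
- manip.inverse_kinematics(position, orientation): joint angles nearest the present ones, or None.
- manip.state(): the state.
- eyes.get_image(name): name is "scene" or "top"; returns a dict with "frame" (400x640x3 uint8, blue, green, red), "depth" (400x640 float32, m along the optical axis (not along the pixel's ray), 0 where there is no reading), "camera_matrix" (3x3 intrinsics, pixels), "k1" (the pictures are not rectified: a ray, as slopes to the right and down, at radius r is drawn at 1 + k1 r^2 times it, then the intrinsics apply), "view" (4x4, takes a point from world to camera coordinates). Camera axes: x right, y up, looking along -z (the intrinsics and any distortion apply to the point x, -y, -z); pixel columns grow to the right and rows downward; lengths in m; the calibration is good to about 2 mm. A picture is of the moment at which its call begins.
A pose or a line that the arm cannot do raises manip.IKError and nothing moves.
- order.job_done(): hands the job in; it is judged then, once.
Trained networks look in a picture, given as the dict that the camera call returned (one of the last four; its "shot" number tells which), for a name from the list of things; names that differ only in an ending like _2 or _b are one class to them, and where a whole thing is asked for, a point or a joint stands for the part that bears it (a point fixed in the world has none). Each returns a list of dicts, best first, with "conf" (0 to 1); they miss things now and then, are a little off and sometimes report something else, mostly with a low value. They report only what shows in the picture. A call takes as long as a camera call.
- finder.regions_of(target, picture): "mask" (400x640 bool, what is visible of it) and "bbox" ([left, top, right, bottom] in pixels, round what is visible of it).
The state is a dict: "time": time; "joint_pos": joint angles; "dq": joint speeds; "joint_torque": joint torques, N m; "ee_pos": TCP position; "ee_rot": TCP orientation; "ft_force": force on the tool from outside, world axes, zero at the start; "moment": the same for the moment, N m; "finger_gap": finger opening in m; "finger_force": force on a finger pad.
Only numpy, scipy, OpenCV 4.12 (cv2) and the standard library are available. Lean on these libraries where they do the work, as an engineer would, in place of code of your own. Each camera call takes 0.05 s, during which the arm holds its last target. There are 200 camera calls.

## Working session

There is one attempt and no reset: what is moved stays moved. The work goes in short steps, each a Python script; the robot and the scene stay as the last script left them, time stands still between calls to the robot, and variables do not carry over. Pictures are saved under pics/ and viewed, at most 10 in all, crops included, and the job is handed in when it is done.

```bash
mkdir -p pics
cat > h.py <<'E'
import numpy as np, cv2
from bench import manip, gripper_open, close, eyes, order, finder
def cloud(p):
    K=np.array(p["camera_matrix"]);d=p["depth"];h,w=d.shape
    u,v=np.meshgrid(np.arange(w),np.arange(h))
    k=np.array([p["k1"],0,0,0],float)
    s=cv2.undistortPoints(np.stack([u,v],-1).reshape(-1,1,2).astype(float),K,k).reshape(h,w,2)
    c=np.stack([s[...,0]*d,-s[...,1]*d,-d,np.ones_like(d)],-1)
    P=c@np.linalg.inv(np.array(p["view"])).T
    P=P[...,:3]; P[d<=0]=np.nan
    return P
E
python3 - <<'E'
from h import *
s=manip.state();print(s["time"],s["ee_pos"],s["ee_rot"],s["finger_gap"])
for n in("scene","top"):
    p=eyes.get_image(n);cv2.imwrite(f"pics/{n}0.png",p["frame"]);P=cloud(p)
    for t in("cup_cocked","steel_rim","cup_b","drying_board","tall_stack_1"):
        for r in finder.regions_of(t,p):
            q=P[r["mask"]];print(n,t,round(r["conf"],2),r["bbox"],np.nanmedian(q,0).round(3),np.nanpercentile(q,2,axis=0).round(3),np.nanpercentile(q,98,axis=0).round(3))
print(manip.state()["time"])
E
```

```text
0.0 [0.13843643 0.58386685 0.40350622] [-1.74721947e-04  1.16145651e-01  9.93231705e-01 -9.68626715e-04] 0.08796443482787493
scene cup_cocked 0.62 [248.1, 236.5, 279.2, 275.1] [ 0.455 -0.212  0.08 ] [ 0.425 -0.245  0.016] [ 0.49  -0.18   0.117]
scene cup_cocked 0.58 [281.2, 261.7, 310.8, 302.1] [ 0.572 -0.229  0.078] [ 0.546 -0.266  0.022] [ 0.608 -0.204  0.124]
scene steel_rim 0.45 [283.3, 262.8, 311.2, 292.9] [ 0.592 -0.23   0.117] [ 0.543 -0.264  0.1  ] [ 0.609 -0.203  0.126]
scene cup_b 0.91 [317.5, 222.3, 342.2, 261.4] [ 0.595 -0.096  0.084] [ 0.566 -0.135  0.022] [ 0.629 -0.073  0.116]
scene cup_b 0.91 [281.7, 202.0, 309.4, 241.4] [ 0.485 -0.089  0.081] [ 0.456 -0.123  0.022] [ 0.517 -0.06   0.116]
scene cup_b 0.79 [249.9, 234.8, 275.5, 274.2] [ 0.453 -0.212  0.08 ] [ 0.425 -0.245  0.018] [ 0.49  -0.18   0.117]
scene drying_board 0.84 [236.8, 215.4, 356.4, 317.6] [ 0.534 -0.17   0.017] [ 0.409 -0.287  0.011] [ 0.646 -0.056  0.022]
top cup_cocked 0.9 [412.5, 197.4, 450.8, 243.2] [ 0.576 -0.235  0.085] [ 0.543 -0.266  0.023] [ 0.608 -0.203  0.125]
top cup_cocked 0.67 [392.3, 244.8, 431.6, 290.4] [ 0.468 -0.215  0.078] [ 0.424 -0.244  0.022] [ 0.488 -0.183  0.117]
top steel_rim 0.82 [418.9, 193.7, 452.3, 225.9] [ 0.57  -0.234  0.118] [ 0.543 -0.267  0.108] [ 0.61  -0.203  0.128]
top cup_b 0.86 [390.9, 246.1, 428.7, 288.8] [ 0.467 -0.216  0.078] [ 0.424 -0.244  0.022] [ 0.487 -0.183  0.117]
top cup_b 0.69 [342.6, 218.7, 376.0, 262.1] [ 0.494 -0.089  0.08 ] [ 0.451 -0.12   0.023] [ 0.514 -0.058  0.118]
top cup_b 0.58 [362.7, 171.4, 394.3, 218.1] [ 0.597 -0.101  0.084] [ 0.564 -0.132  0.024] [ 0.628 -0.07   0.118]
top drying_board 0.96 [323.5, 192.3, 458.1, 309.1] [ 0.502 -0.163  0.018] [ 0.405 -0.284  0.013] [ 0.63  -0.038  0.022]
0.6
```

Run:
```python
from h import *
for n in("top","scene"):
    p=eyes.get_image(n);P=cloud(p)
    r=finder.regions_of("steel_rim",p)[0]
    m=cv2.dilate(r["mask"].astype(np.uint8),np.ones((5,5)))>0
    q=P[m];q=q[np.isfinite(q).all(1)&(q[:,2]>.095)&(q[:,2]<.14)]
    for c in [(.576,-.235),(.457,-.213),(.484,-.09),(.597,-.101)]:
        Q=P.reshape(-1,3);Q=Q[(np.hypot(Q[:,0]-c[0],Q[:,1]-c[1])<.05)&(Q[:,2]>.1)&(Q[:,2]<.14)]
        (x,y),rad=cv2.minEnclosingCircle(Q[:,:2].astype(np.float32))
        ang=np.degrees(np.arctan2(Q[:,1]-y,Q[:,0]-x))
        rr=np.hypot(Q[:,0]-x,Q[:,1]-y)
        print(n,c,"circ",round(x,4),round(y,4),round(rad,4),[(a,round(float(np.percentile(Q[(abs((ang-a+180)%360-180)<23)&(rr>.024),2],90))*1000,1) if ((abs((ang-a+180)%360-180)<23)&(rr>.024)).sum()>2 else None) for a in range(-180,180,45)])
    for t in("tall_stack_1","tall_stack_3"):
        for s in finder.regions_of(t,p): 
            z=P[s["mask"]];print(n,t,round(s["conf"],2),s["bbox"],np.nanmedian(z,0).round(3))
    f=p["frame"];u=[int(v) for v in r["bbox"]]
    c=f[u[1]-40:u[3]+50,u[0]-50:u[2]+50]
    cv2.imwrite(f"pics/{n}1.png",np.vstack([cv2.resize(f,(480,300)),cv2.resize(c,(480,290),interpolation=cv2.INTER_CUBIC)]))
a,b=[cv2.imread(f"pics/{n}1.png")for n in("top","scene")]
cv2.imwrite("pics/both.png",cv2.resize(np.hstack([a,b]),(800,492)))
```

```text
top (0.576, -0.235) circ 0.5769 -0.2345 0.0354 [(-180, 121.3), (-135, 118.8), (-90, 117.3), (-45, 119.6), (0, 120.7), (45, 126.1), (90, 126.6), (135, 125.0)]
top (0.457, -0.213) circ 0.4568 -0.2146 0.035 [(-180, 117.1), (-135, 116.8), (-90, 116.7), (-45, 116.9), (0, 116.9), (45, 116.8), (90, 117.0), (135, 116.7)]
top (0.484, -0.09) circ 0.4841 -0.0892 0.035 [(-180, 116.9), (-135, 116.9), (-90, 118.1), (-45, 117.8), (0, 117.4), (45, 117.2), (90, 118.4), (135, 117.2)]
top (0.597, -0.101) circ 0.5972 -0.101 0.0364 [(-180, 117.5), (-135, 117.9), (-90, 117.7), (-45, 117.0), (0, 117.5), (45, 116.8), (90, 117.3), (135, 117.6)]
top tall_stack_1 0.43 [362.3, 170.4, 396.0, 216.8] [ 0.599 -0.101  0.084]
top tall_stack_3 0.43 [362.3, 170.4, 396.0, 216.8] [ 0.599 -0.101  0.084]
scene (0.576, -0.235) circ 0.5746 -0.2358 0.0353 [(-180, 121.0), (-135, 117.2), (-90, 115.7), (-45, 117.6), (0, 122.0), (45, 124.5), (90, 126.0), (135, 123.7)]
scene (0.457, -0.213) circ 0.4569 -0.2127 0.0353 [(-180, 116.3), (-135, 115.8), (-90, 116.4), (-45, 116.7), (0, 116.4), (45, 117.0), (90, 117.1), (135, 116.3)]
scene (0.484, -0.09) circ 0.4842 -0.0907 0.0351 [(-180, 115.4), (-135, 114.7), (-90, 115.9), (-45, 115.3), (0, 116.4), (45, 115.4), (90, 115.4), (135, 116.9)]
scene (0.597, -0.101) circ 0.5976 -0.102 0.0355 [(-180, 117.0), (-135, 117.2), (-90, 115.2), (-45, 115.9), (0, 116.3), (45, 117.3), (90, 115.2), (135, 115.9)]
```

View pics/both.png

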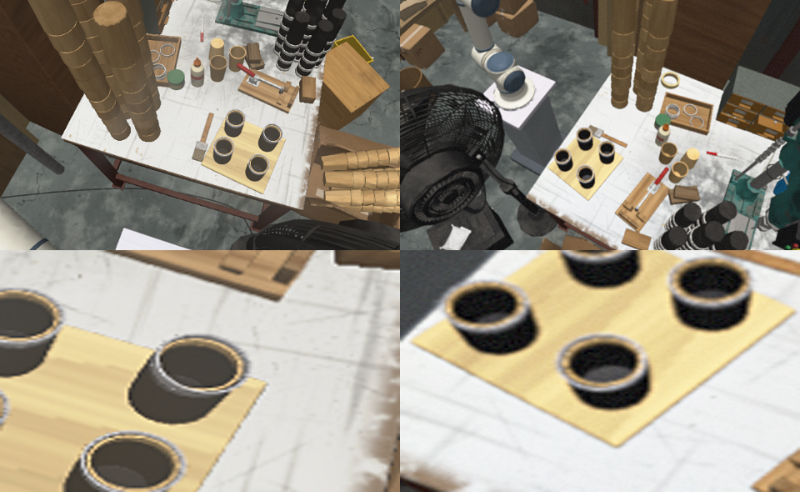

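Run:
```python
from h import *
p=eyes.get_image("top");q=eyes.get_image("scene")
Q=np.vstack([cloud(a).reshape(-1,3) for a in(p,q)]);Q=Q[np.isfinite(Q).all(1)]
Q=Q[(Q[:,2]>.15)&(Q[:,2]<.75)&(Q[:,0]>.05)&(Q[:,0]<.9)&(abs(Q[:,1])<.8)]
g=np.floor(Q/.05).astype(int);k,i,n=np.unique(g[:,:2],axis=0,return_inverse=True,return_counts=True)
for j,c in enumerate(k):
    if n[j]>8: print((c*.05).round(2),n[j],Q[i.ravel()==j,2].max().round(2),end="; ")
w=lambda a:np.array([0,np.cos(a),np.sin(a),0])
q0=np.array(manip.state()["ee_rot"])
j=manip.inverse_kinematics([.079,.335,.405],q0);print("\nretr",j)
for a in(45,-45,135):
    print(a,manip.inverse_kinematics([.578,-.207,.36],w(np.radians(a))))
    print(a,manip.inverse_kinematics([.578,-.207,.30],w(np.radians(a))))
```

```text
[ 0.05 -0.5 ] 79 0.44; [ 0.05 -0.45] 220 0.48; [ 0.05 -0.4 ] 385 0.47; [ 0.05 -0.35] 566 0.44; [ 0.05 -0.3 ] 179 0.41; [ 0.05 -0.1 ] 244 0.21; [ 0.05 -0.05] 585 0.56; [0.05 0.  ] 726 0.55; [0.05 0.05] 74 0.53; [0.05 0.1 ] 598 0.56; [0.05 0.15] 1453 0.57; [0.05 0.2 ] 780 0.57; [0.05 0.25] 19 0.54; [ 0.1 -0.8] 48 0.19; [ 0.1  -0.75] 330 0.25; [ 0.1 -0.7] 25 0.26; [ 0.1 -0.5] 20 0.42; [ 0.1  -0.45] 85 0.56; [ 0.1 -0.4] 112 0.56; [ 0.1  -0.35] 42 0.51; [ 0.1 -0.3] 295 0.46; [ 0.1  -0.25] 145 0.36; [ 0.1  -0.05] 10 0.19; [0.1 0. ] 15 0.18; [0.1 0.5] 49 0.25; [ 0.15 -0.7 ] 77 0.35; [ 0.15 -0.65] 107 0.39; [ 0.15 -0.6 ] 358 0.45; [ 0.15 -0.55] 127 0.46; [ 0.15 -0.5 ] 153 0.56; [ 0.15 -0.45] 873 0.57; [ 0.15 -0.4 ] 830 0.56; [ 0.15 -0.35] 788 0.54; [ 0.15 -0.3 ] 1160 0.49; [ 0.15 -0.25] 924 0.42; [ 0.2 -0.7] 590 0.36; [ 0.2  -0.65] 612 0.39; [ 0.2 -0.6] 639 0.46; [ 0.2  -0.55] 1601 0.53; [ 0.2 -0.5] 2346 0.55; [ 0.2  -0.45] 3895 0.55; [ 0.2 -0.4] 3720 0.54; [ 0.2  -0.35] 2338 0.52; [ 0.2 -0.3] 1768 0.48; [ 0.2  -0.25] 725 0.42; [ 0.25 -0.7 ] 124 0.36; [ 0.25 -0.65] 1500 0.39; [ 0.25 -0.6 ] 2
[... 443 characters left out ...]
.55 0.25] 1114 0.57; [0.55 0.55] 3263 0.51; [0.55 0.6 ] 1206 0.49; [0.55 0.65] 842 0.42; [0.55 0.7 ] 534 0.35; [0.55 0.75] 280 0.28; [0.6  0.15] 2042 0.59; [0.6 0.2] 3310 0.6; [0.6  0.55] 2660 0.47; [0.65 0.2 ] 1540 0.6; [0.65 0.55] 1236 0.41; [0.7  0.55] 1407 0.43; [0.75 0.05] 33 0.16; [0.75 0.55] 1587 0.45; [0.8  0.55] 1795 0.48; [0.85 0.55] 2010 0.5; 
retr [ 1.24026758e+00 -6.10460848e-01  1.81445573e+00 -1.16906760e-05
  1.93761417e+00 -9.77590853e-02]
45 [-3.99308027e-01  1.24213172e-01  1.27406123e+00 -4.44089210e-16
  1.74331825e+00 -3.99308027e-01]
45 [-3.99308027e-01  1.32597142e-01  1.37101149e+00 -4.44089210e-16
  1.63798402e+00 -3.99308027e-01]
-45 None
-45 None
135 None
135 None
```

Run:
```python
from h import *
close()
s=manip.state();print(s["time"],s["finger_gap"])
q0=np.array(s["ee_rot"])
j=list(manip.inverse_kinematics([.079,.335,.405],q0))
j[5]=1.4; manip.movej(j); print(manip.state()["time"])
j[0]=-.1; manip.movej(j); print(manip.state()["time"])
a=np.radians(45)
manip.move_to([.578,-.206,.36],np.array([0,np.cos(a),np.sin(a),0]))
s=manip.state();print(s["time"],s["ee_pos"],s["ft_force"],s["joint_pos"])
p=eyes.get_image("scene");r=p["frame"][180:340,200:400]
t=eyes.get_image("top");r2=t["frame"][130:290,320:520]
cv2.imwrite("pics/hover.png",cv2.resize(np.hstack([r,r2]),(800,320),interpolation=cv2.INTER_CUBIC))
# refined fit on cocked cup top circle from earlier-like data
```

```text
2.4417 0.0002421319879613204
3.75
5.325
6.9083 [ 0.57806081 -0.20521329  0.36046224] [0.44513897 1.02433006 0.3215966 ] [-3.96629239e-01  1.22519397e-01  1.27507659e+00  1.77510244e-04
  1.74350988e+00 -3.96999504e-01]
```

View pics/hover.png

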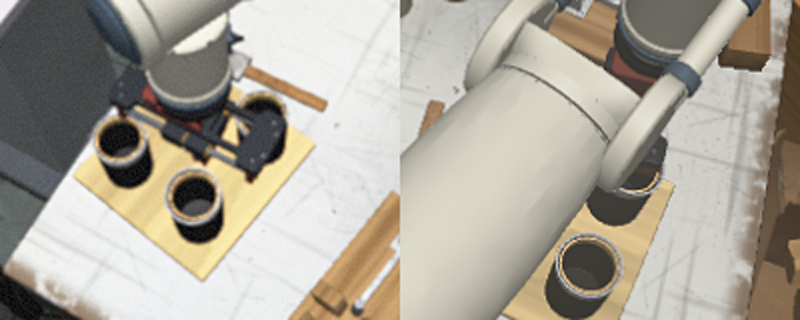

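Run:
```python
from h import *
x,y=.578,-.206
manip.move_l([x,y,.318],speed=.05); manip.hold(.3)
b=np.mean([(manip.hold(.03),manip.state()["ft_force"])[1] for _ in range(6)],0);print(manip.state()["time"],b)
z=.318;n=0
while z>.293:
    st=.001 if z>.302 else .0005
    z-=st; manip.move_l([x,y,z],speed=.02); manip.hold(.08)
    s=manip.state();f=np.array(s["ft_force"])-b
    print(round(s["time"],2),round(z,4),np.array(s["ee_pos"]).round(4),f.round(1))
    if f[2]>7.5 and (z<.302 or f[2]>14): break
    if s["time"]>20: break
```

```text
8.5 [0.20626764 0.21570485 0.21005972]
8.83 0.317 [ 0.578  -0.206   0.3169] [ 0.6 -0.5 -0. ]
9.17 0.316 [ 0.578 -0.206  0.316] [-0.1 -0.6 -0.6]
9.5 0.315 [ 0.578 -0.206  0.315] [-0.4 -0.3  0.6]
9.83 0.314 [ 0.578 -0.206  0.314] [-0.6 -0.8 -0.4]
10.17 0.313 [ 0.578 -0.206  0.313] [ 0.5 -0.8 -0.2]
10.5 0.312 [ 0.578 -0.206  0.312] [-0.5 -0.4  0. ]
10.83 0.311 [ 0.578 -0.206  0.311] [-0.  -0.3 -0.4]
11.17 0.31 [ 0.578 -0.206  0.31 ] [ 0.9  0.5 -0.3]
11.5 0.309 [ 0.578 -0.206  0.309] [0.  0.4 0.2]
11.83 0.308 [ 0.578  -0.206   0.3081] [-0.4 -1.5  0.3]
12.17 0.307 [ 0.578  -0.2059  0.3073] [-0.9 -0.1  2.1]
12.5 0.306 [ 0.5781 -0.2058  0.3062] [0.1 2.  3.4]
12.83 0.305 [ 0.578  -0.2059  0.305 ] [0.  2.9 4.2]
13.17 0.304 [ 0.578  -0.206   0.3039] [0.  1.2 3.3]
13.5 0.303 [ 0.578  -0.206   0.3029] [0.4 2.2 2.8]
13.83 0.302 [ 0.578  -0.206   0.3019] [0.2 2.2 3.3]
14.17 0.3015 [ 0.578  -0.206   0.3015] [0.3 2.2 4.5]
14.5 0.301 [ 0.578 -0.206  0.301] [-0.   2.   3.5]
14.83 0.3005 [ 0.578  -0.206   0.3005] [0.1 2.2 3.8]
15.17 0.3 [ 0.578  -0.206   0.2999] [-0.1  2.8  2.8]
15.5 0.2995 [ 0.578  -0.206   0.2995] [0.2 3.1 3.8]
15.83 0.299 [ 0.578  -0.2059  0.2993] [-0.7  2.9  5.1]
16.17 0.2985 [ 0.5781 -0.2058  0.299 ] [0.8 4.7 5. ]
16.5 0.298 [ 0.5781 -0.2057  0.2988] [-0.1  4.5  7. ]
16.83 0.2975 [ 0.5782 -0.2055  0.2986] [0.1 5.3 7.7]
```

Run:
```python
from h import *
x,y=.578,-.206
b=np.array([.2,.2,.2])
manip.move_l([x,y,.297],speed=.02)
for _ in range(5):
    manip.hold(.5);s=manip.state();print(round(s["time"],2),np.array(s["ee_pos"]).round(4),(np.array(s["ft_force"])-b).round(1))
manip.move_l([x,y,.32],speed=.04)
manip.move_l([x,y,.36],speed=.1)
j=list(manip.state()["joint_pos"]);j0=j[0]
manip.move_to([.35,-.1,.42],manip.state()["ee_rot"])
for n in("top","scene"):
    p=eyes.get_image(n);P=cloud(p).reshape(-1,3)
    for c in [(.576,-.235),(.457,-.213),(.484,-.09),(.597,-.101)]:
        Q=P[(np.hypot(P[:,0]-c[0],P[:,1]-c[1])<.05)&(P[:,2]>.1)&(P[:,2]<.14)]
        if len(Q)<30: print(n,c,"hidden");continue
        (X,Y),rad=cv2.minEnclosingCircle(Q[:,:2].astype(np.float32))
        ang=np.degrees(np.arctan2(Q[:,1]-Y,Q[:,0]-X))
        ms=[(abs((ang-a+180)%360-180)<23) for a in range(-180,180,45)]
        print(n,c,np.round([X,Y,rad],4),[round(float(np.percentile(Q[m,2],90))*1000,1) if m.sum()>2 else None for m in ms])
    f=p["frame"];cv2.imwrite(f"pics/{n}2.png",f)
a=cv2.imread("pics/scene2.png")[190:320,230:380];t=cv2.imread("pics/top2.png")[160:290,330:480]
cv2.imwrite("pics/after.png",cv2.resize(np.hstack([a,t]),(800,347),interpolation=cv2.INTER_CUBIC))
s=manip.state();print(s["time"],s["ft_force"])
```

```text
17.58 [ 0.5782 -0.2054  0.2985] [-0.4  6.   8.3]
18.08 [ 0.5782 -0.2054  0.2984] [-0.   6.4  8.2]
18.58 [ 0.5782 -0.2054  0.2984] [-0.4  6.4  8.4]
19.08 [ 0.5782 -0.2054  0.2984] [-0.7  5.7  8.7]
19.58 [ 0.5782 -0.2054  0.2984] [-0.5  5.6  8.9]
top (0.576, -0.235) [ 0.577  -0.2339  0.0347] [117.0, 117.4, 117.3, 117.3, 116.9, None, None, 114.8]
top (0.457, -0.213) [ 0.4566 -0.2143  0.0357] [116.3, 117.3, 115.9, 116.2, 117.2, 117.1, 116.9, 117.0]
top (0.484, -0.09) hidden
top (0.597, -0.101) hidden
scene (0.576, -0.235) [ 0.5754 -0.2331  0.0351] [115.6, 116.1, 115.8, 115.8, 116.8, 115.7, 116.6, 115.8]
scene (0.457, -0.213) [ 0.4571 -0.2127  0.035 ] [116.3, 117.2, 116.2, 116.4, 117.0, 116.9, 116.1, 116.1]
scene (0.484, -0.09) [ 0.4829 -0.0904  0.0357] [114.9, 116.4, 114.6, 115.9, 115.9, 117.0, 115.3, 114.3]
scene (0.597, -0.101) [ 0.5962 -0.1018  0.035 ] [115.6, 115.8, 115.4, 114.4, 116.1, 115.9, 116.5, 115.3]
21.9667 [-0.22860216 -0.24196297 -0.0040892 ]
```

View pics/after.png

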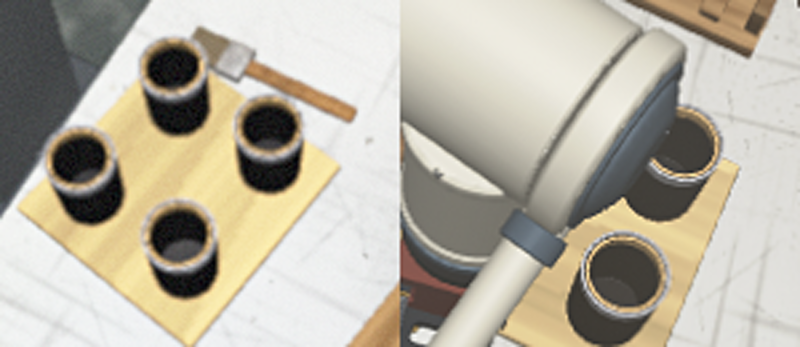

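The scene view shows the cocked cup (crop 180,240) with its rim level all round. The other cups haven't moved, and the hand is clear.

```bash
python3 -c "
from h import *
print(order.job_done())"
```

```text
the job is handed in; nothing more can be done
None
```

The cocked rim was pressed flush and held at about 8 N for 2.5 s, then the hand was withdrawn; the camera showed the rim level, all four cups in place (to within 3 mm by camera), and the job was handed in (no verdict was returned).

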